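# Push the firing box into the bench kiln

### The job

Push the steel firing box with your fingertips off the kiln's open door and straight into the chamber between the two heating-coil walls, until it stands square in the middle of the chamber, and leave it there. Only slide it along the floor, without lifting or tipping it, and let neither the box nor the gripper touch the coil walls or the thermocouple. Leave the flask, the bur block and the jar on the bench as they are.

Things in the scene. Friction and masses are not known exactly. Their poses are not given: they have to be found in the camera images.
- kiln: Bench kiln, lid off, grey case, cream brick, fixed. Origin under the chamber's centre at bench level (z = 0); x points from the mouth to the back wall, y left, z up. In mm in this frame: chamber x -90 to 90, y -62 to 62, floor z 80, wall tops z 155, open on top and at the mouth. Case to x 132, y +-107; control box on the right: x -30 to 120, y -165 to -107, top z 140
- door_edge (a point): Middle of the front edge of the kiln's door, which is dropped level in front of the mouth as a brick-faced sill, flush with the chamber floor (kiln x -230, y 0, z 80 mm). The sill spans kiln x -230 to -90 and y -100 to 100 mm; nothing on it stands up
- firing_box: Closed steel box, flat lid, no handle: 96 mm along its x, 100 along its y, 58 high, sides upright; 0.4 to 0.85 kg, friction on brick 0.45 to 0.75. Origin: centre of its underside. Starts on the sill up to 30 mm off the kiln's centre line, turned up to 0.2 rad, 5 mm or more short of the mouth. Goal: origin at kiln x 0, y 0, z 80 mm, axes along the kiln's; 12 mm then remain to each coil wall
- left_wall: Left coil wall of the chamber: 180 mm long, 75 mm high, 45 mm thick, with three dark heating coils in grooves. Origin at the middle of the lower edge of its inner face (kiln x 0, y 62, z 80 mm); axes as the kiln's. Its inner face is the plane y = 0. Must not be touched
- right_wall: Right coil wall, mirror image of the left one; origin at kiln x 0, y -62, z 80 mm. Must not be touched
- thermocouple: White ceramic tube, 8 mm thick, that sticks 20 mm out of the back wall into the chamber on the centre line, 40 mm above the floor. Origin at its tip (kiln x 70, y 0, z 120 mm). Must not be touched; at the goal the box ends 22 mm short of it
- kiln_lid: The kiln's lid, taken off and lying on the bench to the left of the kiln: 222 x 214 x 42 mm slab, origin at the centre of its underside. Fixed; not part of the work
- flask: Steel casting flask, upright cylinder 60 mm across, 60 mm high, standing loose on the bench beside the kiln. Origin at the centre of its underside. To be left alone
- bur_block: Wooden block 85 x 60 x 32 mm with small steel burs standing in it, 66 mm high in all, loose on the bench. Origin at the centre of its underside. To be left alone
- flux_jar: Jar 54 mm across, 62 mm high with a dark lid, loose on the bench. Origin at the centre of its underside. To be left alone
There are look-alikes about, which are no part of the job. Leave any red or yellow look-alike of the firing_box alone.

How it is judged (in metres and radians):
At the end, for the whole second after the job is handed in: The firing box stands still and flat on the chamber floor, its centre within 15 mm of the chamber's centre front to back and within 8 mm side to side, square to the walls within 0.1 rad (6 degrees) (x of firing_box in the frame of kiln between -0.015 and 0.015 m and y of firing_box in the frame of kiln between -0.008 and 0.008 m and z of firing_box in the frame of kiln between 0.077 and 0.083 m and angle between the x axis of firing_box and the x axis of kiln, either way round below 0.1 rad and angle between firing_box's own z axis and vertical below 0.03 rad and linear speed of firing_box below 0.005 m/s); the robot touches nothing.
It fails at once if the left coil wall is touched (contact force between left_wall and anything else above 0.3 N).
It fails at once if the right coil wall is touched (contact force between right_wall and anything else above 0.3 N).
It fails at once if the thermocouple is touched (contact force between thermocouple and anything else above 0.3 N).
It fails at once if the firing box is lifted or tipped, or falls off the door (height (world z) of firing_box above 0.088 m or height (world z) of firing_box below 0.07 m or angle between firing_box's own z axis and vertical above 0.12 rad).
It fails at once if a bystander (flask, bur block or jar) is moved by more than 15 mm (distance of any of flask, bur_block, flux_jar from where it was at the start of the episode above 0.015 m).
It also fails if it takes over 72 s, if anything falls off the work surface, if the arm or the gripper's body presses on something with over 40 N, if the wrist force passes 120 N, or if a joint passes its speed limit or range.

### The arm

A 6-joint arm with a two-finger parallel gripper is mounted at the origin on the work surface. World frame = base frame: x ahead of the robot, y to its left, z up, the work surface at z = 0. Lengths are in m, angles in degrees, forces in N, time in s.
With the tool pointing down it reaches from about 0.25 to 0.725 m from the base axis. Payload 9.7 kg.
Tool frame: the origin (TCP) lies between the finger pads; the fingertips stand 22 mm ahead of it and the grasp point (between the pads) lies 3 mm ahead of it; z points along the fingers, y is the line along which they close (so a half turn about z gives the same grasp; the last joint's range is limited). The gripper opens to 85 mm and grips with 20 to 120 N. Pads are 22 mm wide; open, the fingers measure 114 mm over their backs; the gripper's body (76 mm by 85 mm) begins 54 mm behind the grasp point. The pads swing forward as they close: fully open they stand 13 mm farther back than shut.
Start: joints at [74.427, 4.979, 10.078, 95.1, 0, 90], TCP at [0.148, 0.53, 0.253] pointing down, gripper open.
Joint ranges: [-179.16, 179.16], [-48.56, 103.87], [-65.8, 70.77], [-126.05, 130.52], [-82.76, 87.17], [-180, 180]. Speed limits (degrees/s): [127.2, 127.2, 147.25, 180, 180, 180].

### API

Orientations are given as [roll, pitch, yaw] about the fixed x, y, z axes, in that order (R = Rz(yaw) Ry(pitch) Rx(roll)).
In Python, from workcell import bot, viewer, finder gives the robot as it stands.
- The arm moves only by the tool move_arm, never from a script. Its arguments are lists of equal length, an entry for each row: "offset": the shift along the tool's x, y, z in cm, a list of three; "twist": the turn, a rotation vector about the tool's x, y, z in rad, a list of three; "grip": the opening, from 0 (shut) to 1 (fully open). In form: {"offset": [[x, y, z], ...], "twist": [[ax, ay, az], ...], "grip": [grip, ...]}. A call has 1 to 5 rows; each row shifts and turns the commanded pose from where the row before left it, along the tool's axes as they then stand; what a row does not reach is not made up. A row lasts 1/10 s, in which the tool goes at most 50 mm and 8.59 degrees, less where a joint would pass 70% of its speed; a pose out of reach is approached as far as the arm can. A call is refused whole if a number of a shift passes 5 or a number of a turn 0.15, either way. A call with a gripper value outside its range is refused whole. The fingers move at their own pace and stop on an object; "force" is the grip in N (left out, the last holds). Time passes only in rows, so rows that do not move let the fingers close. It gives the time, the measured TCP pose, the force, the opening and the grip force at its end, in the units of the state.
- bot.get_obs(): the state, without advancing time (a new reading comes with each control period).
- viewer.camera(name): name is "scene" or "top" or "wrist"; returns a dict with "color" (384x512x3 uint8, red, green, blue), "depth" (384x512 float32, m along the optical axis (not along the pixel's ray), 0 where there is no reading), "vfov" (degrees; the focal length in pixels is half the picture's height over the tangent of half this angle, whatever the lens; pixels are square), "cx", "cy" (the principal point, pixels), "position" and "attitude" of the camera in the world; the wrist camera has in their place "tool_from_camera" (4x4, takes a point from camera to tool coordinates, whose origin is the TCP and whose axes are the flange's). Camera axes: x right, y down, z forward; pixel columns grow to the right and rows downward; lengths in m; the calibration is good to about 2 mm. The wrist camera is an equidistant fisheye: a pixel r from the principal point sees the ray r / f radians off the axis. A picture is of the moment at which its call begins: read the wrist's pose just before it.
- bot.job_done(): hands the job in; it is judged then, once.
Trained networks look in a picture, given as the dict that the camera call returned (one of the last four; its "shot" number tells which), for a name from the list of things; names that differ only in an ending like _2 or _b are one class to them, and where a whole thing is asked for, a point or a joint stands for the part that bears it (a point fixed in the world has none). Each returns a list of dicts, best first, with "p" (0 to 1); they miss things now and then, are a little off and sometimes report something else, mostly with a low value. They report only what shows in the picture. A call takes as long as a camera call. They do not tell look-alikes from the thing itself.
- finder.boxes_of(picture, thing): "position" ([column, row] in pixels, amid what is visible of it).
- finder.pinpoint(picture, thing): "position" ([column, row] in pixels: a listed point, or the origin of a listed thing).
The state is a dict: "time": time; "q": joint angles; "qd": joint speeds; "joint_efforts": joint torques, N m; "ee_pos": TCP position; "tcp_rot": TCP orientation; "wrist_force": force on the tool from outside, world axes, zero at the start; "torque": the same for the moment, N m; "opening": finger opening in m; "grasp_force": force on a finger pad.
Only numpy, scipy, OpenCV 4.12 (cv2) and the standard library are available. Lean on these libraries where they do the work, as an engineer would, in place of code of your own. Each camera call takes 0.05 s, during which the arm holds its last target. There are 200 camera calls.

## Working session

There is one attempt and no reset: what is moved stays moved. The work goes in short steps, Python scripts to look and compute and a tool call to move; the robot and the scene stay as the last step left them, time stands still between calls to the robot, and variables do not carry over. Pictures are saved under pics/ and viewed, at most 10 in all, crops included, and the job is handed in when it is done.

Besides the shell and the picture viewer there is one more tool, called after "Call:" as name(argument=value, ...) on one line, values as JSON. move_arm: Moves the arm, as the interface text tells. Its arguments: {"type":"object","properties":{"offset":{"type":"array","items":{"type":"array","items":{"type":"number"}}},"twist":{"type":"array","items":{"type":"array","items":{"type":"number"}}},"grip":{"type":"array","items":{"type":"number"}},"force":{"type":"number"}},"required":["offset","twist","grip"]}

```bash
mkdir -p pics
cat > h.py <<'E'
import numpy as np,cv2
from workcell import bot,viewer,finder
from scipy.spatial.transform import Rotation as R
def cam(n):
    return viewer.camera(n)
def att(p):
    a=np.array(p["attitude"],float)
    if a.shape==(3,3): return a
    if a.size==4: return a
    return R.from_euler('xyz',a,degrees=True).as_matrix()
def cloud(p):
    d=p["depth"];h,w=d.shape;f=h/2/np.tan(np.radians(p["vfov"])/2)
    u,v=np.meshgrid(np.arange(w),np.arange(h))
    P=np.stack([(u-p["cx"])/f*d,(v-p["cy"])/f*d,d],-1)
    W=P@att(p).T+np.array(p["position"]); W[d==0]=np.nan
    return W
def save(p,n): cv2.imwrite("pics/"+n,p["color"][...,::-1])
E
python3 - <<'E'
from h import *
print(bot.get_obs())
for n in("scene","top"):
    p=cam(n);save(p,n+"0.png");print(n,p["position"],p["attitude"],p["vfov"],p["cx"],p["cy"])
    W=cloud(p)
    for t in("kiln","door_edge","firing_box","left_wall","right_wall","thermocouple","flask","bur_block","flux_jar"):
        for r in finder.pinpoint(p,t)[:3]:
            c,rr=np.round(r["position"]).astype(int)
            print(t,np.round(r["position"],1),round(r["p"],2),np.round(W[min(max(rr,0),383),min(max(c,0),511)],3))
E
```

```text
{'time': 0.0, 'q': array([7.44261164e+01, 5.01068638e+00, 1.00356391e+01, 9.50982073e+01,
       1.18201538e-03, 8.99992547e+01]), 'qd': array([-0.18524787,  0.00092675, -0.05622745,  0.03361033,  0.02869199,
        0.04669246]), 'joint_efforts': array([-6.24336753e-04, -5.20383990e+01,  4.64810443e+01,  1.62805634e-02,
       -2.86572242e-05, -1.21229695e-05]), 'ee_pos': array([0.14760967, 0.52963053, 0.25259762]), 'tcp_rot': array([-1.79926746e+02, -1.18296736e-03,  1.64426860e+02]), 'wrist_force': array([-0.49565229,  0.59263894,  0.10799259]), 'torque': array([-0.02837244, -0.04129886, -0.02226975]), 'grasp_force': 0.0, 'opening': 0.08539471923577614}
scene [ 1.23381968 -0.13887858  0.88346494] [-139.67661159    0.63604452   80.22416664] 48.25103753869855 250.36788820065172 196.02210467449066
kiln [270.2 258.8] 0.66 [ 0.746 -0.02   0.08 ]
firing_box [ 92.  225.6] 0.9 [ 0.567 -0.418  0.058]
firing_box [245.  187.6] 0.89 [ 0.581 -0.047  0.136]
firing_box [296.2 150.7] 0.78 [0.383 0.13  0.038]
left_wall [299.4 230.1] 0.75 [0.687 0.059 0.088]
right_wall [247.1 248.3] 0.93 [ 0.756 -0
[... 404 characters left out ...]
242.5 153.3] 0.55 [ 0.683 -0.013  0.081]
kiln [253.3 201.3] 0.3 [ 0.525 -0.047  0.142]
door_edge [254.  221.3] 0.92 [ 0.476 -0.05   0.077]
firing_box [369.9 207.8] 0.92 [ 0.517 -0.399  0.06 ]
firing_box [190.4 269.4] 0.81 [0.336 0.139 0.055]
firing_box [251.5 204.6] 0.58 [ 0.514 -0.044  0.139]
left_wall [219.1 151.6] 0.71 [0.687 0.057 0.079]
left_wall [242.8 154.1] 0.44 [ 0.68  -0.016  0.079]
right_wall [258.3 144.4] 0.97 [ 0.712 -0.062  0.079]
thermocouple [235.8 121.8] 0.38 [0.784 0.006 0.076]
flask [327.8 158.2] 0.84 [ 0.672 -0.278  0.063]
bur_block [314.1 204.9] 0.74 [ 0.53  -0.236  0.033]
bur_block [252.3 200.4] 0.64 [ 0.529 -0.044  0.135]
flux_jar [197.  229.6] 0.76 [0.451 0.122 0.048]
```

View pics/top0.png

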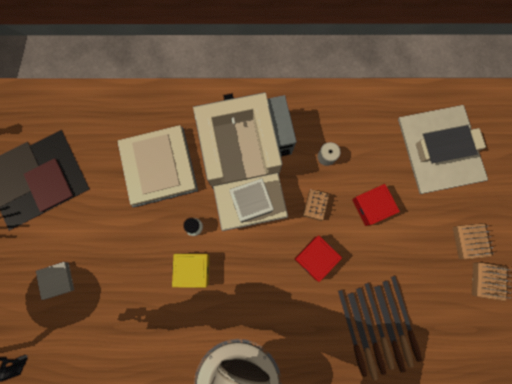

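View pics/scene0.png

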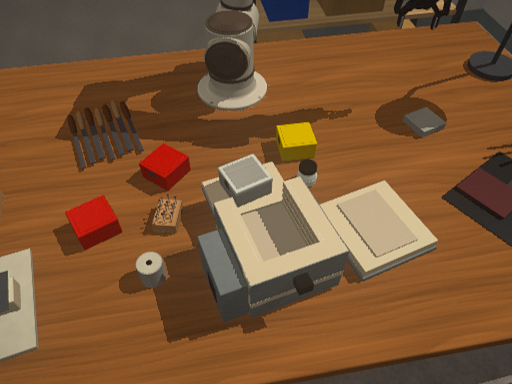

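```bash
cat >> h.py <<'E'
from scipy.optimize import minimize
def rect(q,x0,x1,y0,y1): # outside distance>0, inside negative
    dx=np.maximum(x0-q[:,0],q[:,0]-x1);dy=np.maximum(y0-q[:,1],q[:,1]-y1)
    return np.where((dx>0)&(dy>0),np.hypot(dx,dy),np.maximum(dx,dy))
def tok(P,k):
    c,s=np.cos(k[2]),np.sin(k[2]);d=P[:,:2]-k[:2]
    return np.stack([c*d[:,0]+s*d[:,1],-s*d[:,0]+c*d[:,1]],1)
def kiln_fit(W,k0):
    P=W.reshape(-1,3);P=P[~np.isnan(P).any(1)];P=P[np.hypot(*(P[:,:2]-k0[:2]).T)<.30]
    z=P[:,2];hi=P[(z>.148)&(z<.162)];fl=P[(z>.074)&(z<.086)];lo=P[z<.012]
    def cost(k):
        a=tok(hi,k);b=tok(fl,k);c=tok(lo,k)
        e1=np.maximum(rect(a,-.09,.132,-.107,.107),-rect(a,-.2,.09,-.062,.062))
        e2=np.minimum(rect(b,-.09,.09,-.062,.062),rect(b,-.23,-.09,-.1,.1))
        e3=np.maximum(-rect(c,-.09,.132,-.107,.107),-rect(c,-.23,-.09,-.1,.1))
        return sum((np.clip(e,0,.012)**2).sum() for e in(e1,e2,e3))/len(P)*1e6
    best=None
    for dy in(-.15,0,.15):
        r=minimize(cost,k0+[0,0,dy],method="Nelder-Mead",options=dict(initial_simplex=np.array(k0)+[[0,0,dy],[.03,0,dy],[0,.03,dy],[0,0,dy+.1]],maxiter=600))
        if best is None or r.fun<best.fun:best=r
    return best.x,best.fun,(len(hi),len(fl),len(lo))
def box_fit(W,k,zlo=.13,zhi=.146):
    P=W.reshape(-1,3);P=P[~np.isnan(P).any(1)];P=P[(P[:,2]>zlo)&(P[:,2]<zhi)]
    q=tok(P,k);m=(np.abs(q[:,1])<.1)&(q[:,0]>-.26)&(q[:,0]<.065);m&=(q[:,0]<-.095)|(np.abs(q[:,1])<.059)
    q=q[m];(c,s,a)=cv2.minAreaRect((q*1000).astype(np.float32))
    a=(a+45)%90-45
    return np.round(c,1),np.round(s,1),round(a,2),len(q),P[m][:,2].mean()
E
python3 - <<'E'
from h import *
for n in("top","scene"):
    p=cam(n);W=cloud(p)
    k,f,c=kiln_fit(W,np.array([.68,-.013,.17]));print(n,k,f,c,box_fit(W,k))
    for t in("door_edge","thermocouple"):
        print(t,finder.pinpoint(p,t)[:1])
    if n=="top":
        m=p["color"][80:240,170:330,::-1];cv2.imwrite("pics/crop.png",cv2.resize(m,None,fx=3.7,fy=3.7,interpolation=cv2.INTER_CUBIC))
E
```

```text
top [ 0.69641817 -0.00249675  0.21082133] 0.14914335063669887 (2990, 4004, 11794) (array([-168.1,   -2.1]), array([ 97.4, 101. ]), 7.39, 1208, np.float64(0.13745401835646903))
door_edge [{'position': [254.7, 222.0], 'p': 0.95}]
thermocouple [{'position': [234.8, 120.7], 'p': 0.57}]
scene [ 0.69126676 -0.00325252  0.19498467] 1.1713942737149097 (5104, 3819, 21842) (array([-162.5,   -5.6]), array([ 98.5, 103.4]), 8.12, 1284, np.float64(0.1365287398686571))
door_edge []
thermocouple [{'position': [246.0, 248.8], 'p': 0.22}]
```

View pics/crop.png

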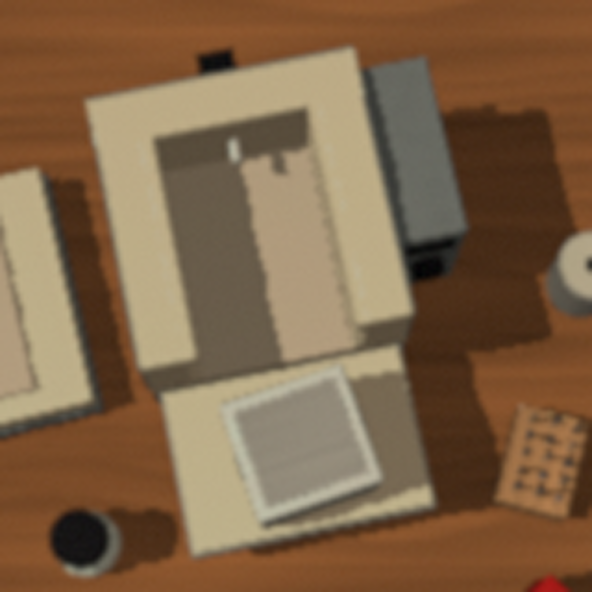

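Call:
move_arm(offset=[[0, 0, 0], [0, 0, 0], [0, 0, 0], [0, 0, 0], [0, 0, 0]], twist=[[0, 0, -0.12], [0, 0, -0.12], [0, 0, -0.12], [0, 0, -0.12], [0, 0, 0]], grip=[0.6, 0.6, 0.6, 0.6, 0.6])

```text
time: 1.8
ee_pos: [0.1476, 0.5298, 0.2533]
tcp_rot: [180.0, -0.0, -168.0]
wrist_force: [0.2, -0.1, 0.6]
opening: 0.0509
grasp_force: 0.0
```

```bash
cat >> h.py <<'E'
K=np.array([.6955,-.0025,.2100])
def togo(x,y,z,yaw=0):
    o=bot.get_obs();t=R.from_euler('xyz',o["tcp_rot"],degrees=True).as_matrix()
    c,s=np.cos(K[2]),np.sin(K[2]);g=np.array([K[0]+c*x-s*y,K[1]+s*x+c*y,z])
    G=R.from_euler('xyz',[180,0,180+np.degrees(K[2]+yaw)],degrees=True).as_matrix()
    print("t",round(o["time"],2),"kiln tcp mm",np.round(tok(o["ee_pos"][None],K)[0]*1000,1),"z",round(o["ee_pos"][2],4),"offset cm",np.round(t.T@(g-o["ee_pos"])*100,2),"rotvec",np.round(R.from_matrix(t.T@G).as_rotvec(),3),"F",np.round(o["wrist_force"],1),"open",round(o["opening"],4))
E
python3 -c "
from h import *
togo(-.29,-.002,.25)"
```

```text
t 1.8 kiln tcp mm [-424.8  634.8] z 0.2533 offset cm [-13.49 -63.68   0.33] rotvec [ 0. -0. -0.] F [ 0.2 -0.1  0.6] open 0.0509
```

Call:
move_arm(offset=[[-1, -4.8, 0], [-1, -4.8, 0], [-1, -4.8, 0], [-1, -4.8, 0], [-1, -4.8, 0]], twist=[[0, 0, 0], [0, 0, 0], [0, 0, 0], [0, 0, 0], [0, 0, 0]], grip=[0.6, 0.6, 0.6, 0.6, 0.6])

```text
time: 2.3
ee_pos: [0.2464, 0.3036, 0.2533]
tcp_rot: [180.0, 0.0, -168.3]
wrist_force: [1.7, 0.1, 0.2]
opening: 0.0514
grasp_force: 0.0
```

Call:
move_arm(offset=[[-1, -4.8, 0], [-1, -4.8, 0], [-1, -4.8, 0], [-1, -4.8, 0], [-1, -4.8, 0]], twist=[[0, 0, 0], [0, 0, 0], [0, 0, 0], [0, 0, 0], [0, 0, 0]], grip=[0.6, 0.6, 0.6, 0.6, 0.6])

```text
time: 2.8
ee_pos: [0.3449, 0.0789, 0.2537]
tcp_rot: [180.0, 0.1, -168.3]
wrist_force: [2.2, 1.9, 0.5]
opening: 0.0508
grasp_force: 0.0
```

```bash
python3 -c "
from h import *
togo(-.29,-.002,.25)"
```

```text
t 2.8 kiln tcp mm [-325.9  152.7] z 0.2537 offset cm [ -3.67 -15.45   0.37] rotvec [ 0.     0.001 -0.006] F [2.2 1.9 0.5] open 0.0508
```

Call:
move_arm(offset=[[-0.9, -3.9, 0], [-0.9, -3.9, 0], [-0.9, -3.9, 0], [-0.9, -3.9, 0], [0, 0, 0]], twist=[[0, 0, 0], [0, 0, 0], [0, 0, 0], [0, 0, 0], [0, 0, 0]], grip=[0.6, 0.6, 0.6, 0.6, 0.6])

```text
time: 3.3
ee_pos: [0.4132, -0.0677, 0.2526]
tcp_rot: [-180.0, -0.0, -168.5]
wrist_force: [-1.3, 1.1, -0.0]
opening: 0.0514
grasp_force: 0.0
```

```bash
cat >> h.py <<'E'
def wcloud(p,o):
    d=p["depth"];h,w=d.shape;f=h/2/np.tan(np.radians(p["vfov"])/2)
    u,v=np.meshgrid(np.arange(w),np.arange(h));x=u-p["cx"];y=v-p["cy"];r=np.hypot(x,y)+1e-9;th=np.minimum(r/f,1.5)
    P=np.stack([np.tan(th)*x/r*d,np.tan(th)*y/r*d,d],-1)
    T=np.array(p["tool_from_camera"]);P=P@T[:3,:3].T+T[:3,3]
    t=R.from_euler('xyz',o["tcp_rot"],degrees=True).as_matrix();W=P@t.T+o["ee_pos"];W[(d==0)|(r/f>1.2)]=np.nan
    return W
E
python3 - <<'E'
from h import *
togo(-.29,-.002,.25)
o=bot.get_obs();p=cam("wrist");W=wcloud(p,o);save(p,"wrist0.png")
k,f,c=kiln_fit(W,K);print("wrist",k,f,c,box_fit(W,k))
p=cam("top");W=cloud(p);k,f,c=kiln_fit(W,K);print("top",k,f,c,box_fit(W,k),box_fit(W,K))
E
```

```text
t 3.3 kiln tcp mm [-289.7   -4.9] z 0.2526 offset cm [0.04 0.29 0.26] rotvec [-0.001 -0.001 -0.01 ] F [-1.3  1.1 -0. ] open 0.0514
wrist [ 0.70269486 -0.00244339  0.21752168] 1.705583859221558 (0, 2760, 19324) (array([-185.9,    0.9]), array([ 80.8, 102.4]), 4.84, 5809, np.float64(0.1366486311640177))
top [ 0.6946113  -0.00262605  0.20697202] 0.1333604550269898 (2994, 2865, 9024) (array([-122. ,    2.6]), array([13.9, 99.7]), 2.98, 40, np.float64(0.1367437182373638)) (array([-122.9,    3.1]), array([13.9, 99.7]), 2.81, 40, np.float64(0.1367437182373638))
```

View pics/wrist0.png

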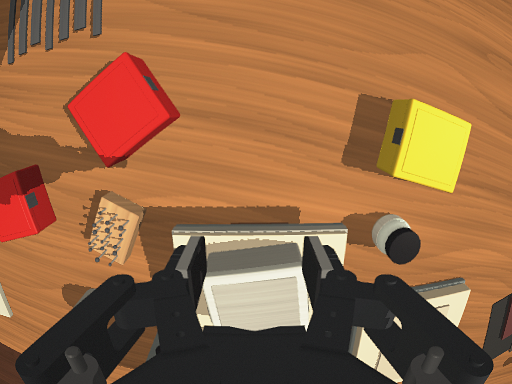

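Call:
move_arm(offset=[[0, 0.2, 4.3], [0, 0, 4.3], [0, 0, 4.2], [-2, 0, 0], [-1.5, 0, 0]], twist=[[0, 0, -0.01], [0, 0, 0], [0, 0, 0], [0, 0, 0], [0, 0, 0]], grip=[0.6, 0.6, 0.6, 0.6, 0.6])

```text
time: 3.9
ee_pos: [0.4449, -0.0533, 0.1237]
tcp_rot: [179.9, -0.1, -167.5]
wrist_force: [0.7, 0.6, 0.3]
opening: 0.0508
grasp_force: 0.0
```

Call:
move_arm(offset=[[-1, 0, 0], [-0.5, 0, 0], [-0.5, 0, 0], [-0.5, 0, 0], [0, 0, 0]], twist=[[0, 0, 0], [0, 0, 0], [0, 0, 0], [0, 0, 0], [0, 0, 0]], grip=[0.6, 0.6, 0.6, 0.6, 0.6])

```text
time: 4.4
ee_pos: [0.4705, -0.0493, 0.1254]
tcp_rot: [180.0, 0.0, -167.5]
wrist_force: [0.5, 0.4, -0.9]
opening: 0.0514
grasp_force: 0.0
```

Run:
```python
from h import *
togo(-.222,-.002,.122)
p=cam("scene");W=cloud(p);k,f,c=kiln_fit(W,K);print("scene",k,f,c,box_fit(W,k),box_fit(W,K));save(p,"s1.png")
```

```text
t 4.4 kiln tcp mm [-229.8    1.2] z 0.1254 offset cm [-0.77 -0.32  0.34] rotvec [0.    0.    0.008] F [ 0.5  0.4 -0.9] open 0.0514
scene [ 0.69128177 -0.0033611   0.19470118] 1.388612237711327 (5253, 3807, 22871) (array([-171.3,   -8.4]), array([122.2, 102.3]), 8.1, 1346, np.float64(0.13661638570500234)) (array([-175.7,   -5.8]), array([122.2, 102.3]), 7.22, 1346, np.float64(0.13661638570500234))
```

```bash
cat >> h.py <<'E'
def box2(W,xmin,k=None):
    k=K if k is None else k
    P=W.reshape(-1,3);P=P[~np.isnan(P).any(1)];P=P[(P[:,2]>.13)&(P[:,2]<.144)]
    q=tok(P,k);m=(np.abs(q[:,1])<.1)&(q[:,0]>xmin)&(q[:,0]<.065);m&=(q[:,0]<-.095)|(np.abs(q[:,1])<.0595)
    q=q[m]*1000
    def cost(b):
        r=tok(q/1000,np.array([b[0],b[1],b[2]]));a=np.clip(rect(r,-.048,.048,-.05,.05),0,.01)
        return (a**2).mean()*1e6
    c,s,a=cv2.minAreaRect(q.astype(np.float32));a=np.radians((a+45)%90-45)
    # front edge & sides by percentile in rotated frame
    r=np.stack([np.cos(a)*q[:,0]+np.sin(a)*q[:,1],-np.sin(a)*q[:,0]+np.cos(a)*q[:,1]],1)
    f=np.percentile(r[:,0],99.5);lo,hi=np.percentile(r[:,1],[.5,99.5]);u,v=f-48,(lo+hi)/2
    print("box mm",np.round([np.cos(a)*u-np.sin(a)*v,np.sin(a)*u+np.cos(a)*v],1),"yaw deg",round(np.degrees(a),2),"width",round(hi-lo,1),len(q))
def edges(W,k=None):
    k=K if k is None else k
    P=W.reshape(-1,3);P=P[~np.isnan(P).any(1)];q=tok(P,k)*1000;z=P[:,2]
    h=(z>.15)&(z<.16)
    for x in range(-80,90,40):
        m=h&(abs(q[:,0]-x)<12);L=q[m&(q[:,1]>40)&(q[:,1]<112),1];Rr=q[m&(q[:,1]<-40)&(q[:,1]>-112),1]
        print(x,[np.round(np.percentile(a,[1,99]),1) if len(a)>9 else None for a in(L,Rr)])
E
python3 - <<'E'
from h import *
p=cam("scene");W=cloud(p);edges(W);box2(W,-.205)
p=cam("top");W=cloud(p);edges(W)
E
```

```text
-80 [array([ 61.4, 105.7]), array([-107.7,  -62.8])]
-40 [array([ 60.9, 105.7]), array([-107.5,  -62.8])]
0 [array([ 60.6, 105.8]), array([-107.7,  -63. ])]
40 [array([ 60.9, 105.5]), array([-107.5,  -63.2])]
80 [array([ 43.2, 105.9]), array([-107.6,  -43.3])]
box mm [-163.5   -4.6] yaw deg 5.08 width 100.1 1211
-80 [array([ 62.2, 105.8]), array([-106.4,  -62.3])]
-40 [array([ 62.3, 106.5]), array([-106.6,  -62.3])]
0 [array([ 62.6, 106.1]), array([-106.3,  -62.2])]
40 [array([ 62.1, 105.9]), array([-106.8,  -62.1])]
80 [array([ 43.1, 106.2]), array([-106.8,  -41.5])]
```

Call:
move_arm(offset=[[-0.5, 0, 0.1], [-0.5, 0, 0.1], [-0.5, 0, 0], [-0.5, 0, 0], [0, 0, 0]], twist=[[0, 0, 0.008], [0, 0, 0], [0, 0, 0], [0, 0, 0], [0, 0, 0]], grip=[0.6, 0.6, 0.6, 0.6, 0.6])

```text
time: 5.05
ee_pos: [0.4908, -0.0451, 0.1231]
tcp_rot: [-180.0, 0.0, -168.0]
wrist_force: [-0.3, 0.7, -1.1]
opening: 0.0511
grasp_force: 0.0
```

Run:
```python
from h import *
togo(-.2,-.002,.122)
p=cam("scene");W=cloud(p);box2(W,-.19)
```

```text
t 5.05 kiln tcp mm [-209.1    1. ] z 0.1231 offset cm [-0.91 -0.3   0.11] rotvec [-0.  0.  0.] F [-0.3  0.7 -1.1] open 0.0511
box mm [-147.2   -8. ] yaw deg 0.0 width 99.8 1260
```

Call:
move_arm(offset=[[-0.4, 0.15, 0], [-0.4, 0.15, 0], [-0.4, 0.15, 0], [0, 0, 0]], twist=[[0, 0, 0], [0, 0, 0], [0, 0, 0], [0, 0, 0]], grip=[0.6, 0.6, 0.6, 0.6])

```text
time: 5.5
ee_pos: [0.5013, -0.0379, 0.1233]
tcp_rot: [180.0, 0.0, -167.9]
wrist_force: [-0.4, -0.2, -0.1]
opening: 0.0514
grasp_force: 0.0
```

Run:
```python
from h import *
togo(-.2,-.002,.122)
p=cam("scene");W=cloud(p);box2(W,-.18);edges(W);save(p,"s2.png")
```

```text
t 5.5 kiln tcp mm [-197.3    5.9] z 0.1233 offset cm [ 0.27 -0.79  0.13] rotvec [0.    0.001 0.001] F [-0.4 -0.2 -0.1] open 0.0514
box mm [-135.7   -3. ] yaw deg -0.05 width 100.4 1303
-80 [array([ 61.3, 105.4]), array([-107.4,  -63.2])]
-40 [array([ 61.1, 105.9]), array([-107.6,  -63.1])]
0 [array([ 61.3, 106.2]), array([-107.4,  -63.3])]
40 [array([ 61. , 105.9]), array([-107.6,  -63.5])]
80 [array([ 42.8, 106. ]), array([-107.8,  -43.8])]
```

View pics/s2.png

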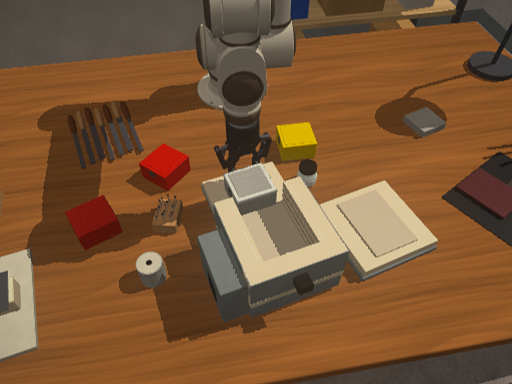

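Call:
move_arm(offset=[[-0.6, 0.1, 0], [-0.8, 0.1, 0], [-0.8, 0, 0], [-0.6, 0, 0], [-0.2, 0, 0]], twist=[[0, 0, 0], [0, 0, 0], [0, 0, 0], [0, 0, 0], [0, 0, 0]], grip=[0.6, 0.6, 0.6, 0.6, 0.6])

```text
time: 6.05
ee_pos: [0.5302, -0.0299, 0.1233]
tcp_rot: [180.0, -0.0, -167.9]
wrist_force: [-6.4, -0.3, 3.9]
opening: 0.0513
grasp_force: 2.6
```

Run:
```python
from h import *
togo(-.062,.008,.122)
p=cam("scene");W=cloud(p);box2(W,-.145)
```

```text
t 6.05 kiln tcp mm [-167.4    7.7] z 0.1233 offset cm [-10.54   0.03   0.12] rotvec [ 0. -0.  0.] F [-6.4 -0.3  3.9] open 0.0513
box mm [-105.8   -1.7] yaw deg -0.01 width 99.5 1319
```

Run:
```python
from h import *
o=bot.get_obs();p=cam("wrist");W=wcloud(p,o)
t=R.from_euler('xyz',o["tcp_rot"],degrees=True).as_matrix();P=(W.reshape(-1,3)-o["ee_pos"])@t;P=P[~np.isnan(P).any(1)]*1000
P=P[(abs(P[:,0])<30)&(abs(P[:,1])<120)&(P[:,2]>-120)]
for z in range(-115,30,10):
    m=P[abs(P[:,2]-z)<5]
    if len(m)>5: print(z,round(o["ee_pos"][2]-z/1000,3),len(m),np.round(np.percentile(m[:,1],[.5,99.5]),0),np.round(np.percentile(m[:,0],[1,99])))
```

```text
-85 0.208 1310 [-66.  67.] [ 7. 20.]
-75 0.198 9366 [-65.  67.] [ 3. 20.]
-65 0.188 7605 [-64.  66.] [-4. 19.]
-55 0.178 7091 [-61.  63.] [-11.  18.]
-45 0.168 3066 [-59.  61.] [-12.  17.]
-35 0.158 5057 [-57.  59.] [-11.  13.]
-25 0.148 1327 [-54.  56.] [ 4. 14.]
-15 0.138 4005 [-50.  36.] [-28.  11.]
-5 0.128 2180 [-38.  40.] [-12.  11.]
5 0.118 1888 [-53.  40.] [-12.  11.]
15 0.108 1383 [-54.  38.] [-12.  11.]
25 0.098 939 [-55.  28.] [-12. -10.]
```

Call:
move_arm(offset=[[0.7, -0.2, -0.3], [0, -0.3, -0.3], [0, -0.3, 0], [0, 0, 0], [0, 0, 0]], twist=[[0, 0, 0], [0, 0, 0], [0, 0, 0], [0, 0, 0], [0, 0, 0]], grip=[0.6, 0.3, 0.3, 0.3, 0.3])

```text
time: 6.65
ee_pos: [0.5245, -0.0395, 0.1293]
tcp_rot: [-180.0, 0.0, -168.0]
wrist_force: [-0.6, 0.8, -0.4]
opening: 0.0258
grasp_force: 0.0
```

Run:
```python
from h import *
togo(-.062,-.001,.128)
o=bot.get_obs();p=cam("wrist");W=wcloud(p,o)
t=R.from_euler('xyz',o["tcp_rot"],degrees=True).as_matrix();P=(W.reshape(-1,3)-o["ee_pos"])@t;P=P[~np.isnan(P).any(1)]*1000
P=P[(P[:,0]<30)&(P[:,0]>-13)&(abs(P[:,1])<120)&(P[:,2]>-120)]
for z in range(-85,30,10):
    m=P[abs(P[:,2]-z)<5]
    if len(m)>5: print(z,round(o["ee_pos"][2]-z/1000,3),len(m),np.round(np.percentile(m[:,1],[.5,99.5]),0),np.round(np.percentile(m[:,0],[1,99])))
p=cam("scene");W=cloud(p);box2(W,-.145)
```

```text
t 6.65 kiln tcp mm [-175.    -0.5] z 0.1293 offset cm [-11.3   -0.04   0.13] rotvec [-0.  0. -0.] F [-0.6  0.8 -0.4] open 0.0258
-85 0.214 230 [-18.  20.] [19. 21.]
-75 0.204 9036 [-62.  64.] [ 3. 20.]
-65 0.194 8553 [-61.  63.] [-1. 18.]
-55 0.184 7075 [-57.  59.] [-11.  18.]
-45 0.174 3936 [-53.  55.] [-12.  17.]
-35 0.164 4887 [-48.  50.] [-11.  13.]
-25 0.154 2072 [-44.  46.] [-8. 14.]
-15 0.144 946 [-29.  32.] [-11.  12.]
-5 0.134 739 [-25.  27.] [-10.  12.]
5 0.124 667 [-25.  27.] [-10.  11.]
15 0.114 425 [-25.  27.] [-11.  11.]
25 0.104 32 [-12.  14.] [-4.  6.]
box mm [-105.6   -1.7] yaw deg -0.28 width 99.3 1317
```

Call:
move_arm(offset=[[-0.5, 0, 0], [-0.6, 0.05, 0], [-0.8, 0.05, 0], [-0.8, 0, 0], [-0.8, 0, 0]], twist=[[0, 0, 0], [0, 0, 0], [0, 0, 0], [0, 0, 0], [0, 0, 0]], grip=[0.3, 0.3, 0.3, 0.3, 0.3])

```text
time: 7.25
ee_pos: [0.559, -0.0309, 0.1293]
tcp_rot: [180.0, -0.0, -168.0]
wrist_force: [-5.7, -1.4, 4.3]
opening: 0.0258
grasp_force: 2.7
```

Run:
```python
from h import *
togo(-.062,-.001,.128)
p=cam("scene");W=cloud(p);box2(W,-.125)
```

```text
t 7.25 kiln tcp mm [-139.4    0.7] z 0.1293 offset cm [-7.74 -0.17  0.12] rotvec [ 0.    -0.001  0.   ] F [-5.7 -1.4  4.3] open 0.0258
box mm [-78.1  -0.9] yaw deg 0.27 width 99.8 1478
```

Call:
move_arm(offset=[[-0.8, 0, 0], [-0.8, 0, 0], [-0.8, 0, 0], [-0.8, 0, 0], [-0.6, 0, 0]], twist=[[0, 0, 0], [0, 0, 0], [0, 0, 0], [0, 0, 0], [0, 0, 0]], grip=[0.3, 0.3, 0.3, 0.3, 0.3])

```text
time: 7.8
ee_pos: [0.5963, -0.023, 0.1291]
tcp_rot: [180.0, -0.0, -168.0]
wrist_force: [-4.3, -0.9, 1.3]
opening: 0.0259
grasp_force: 1.9
```

Run:
```python
from h import *
togo(-.062,-.001,.128)
p=cam("scene");W=cloud(p);box2(W,-.085);q=tok(W.reshape(-1,3),K)*1000;z=W.reshape(-1,3)[:,2]
m=(z>.15)&(z<.16)&(abs(q[:,1])<30)&(q[:,0]>50);print(np.nanpercentile(q[m,0],[1,99]))
```

```text
t 7.8 kiln tcp mm [-101.3    0.6] z 0.1291 offset cm [-3.93 -0.16  0.11] rotvec [ 0. -0.  0.] F [-4.3 -0.9  1.3] open 0.0259
box mm [-40.   -0.9] yaw deg 0.25 width 99.4 1556
[ 88.50855052 130.71495051]
```

Call:
move_arm(offset=[[-0.8, 0, 0], [-0.8, 0, 0], [-0.8, 0, 0], [-0.8, 0, 0], [-0.4, 0, 0]], twist=[[0, 0, 0], [0, 0, 0], [0, 0, 0], [0, 0, 0], [0, 0, 0]], grip=[0.3, 0.3, 0.3, 0.3, 0.3])

```text
time: 8.35
ee_pos: [0.6316, -0.0154, 0.1291]
tcp_rot: [180.0, -0.0, -167.9]
wrist_force: [-3.3, -0.9, -0.5]
opening: 0.0255
grasp_force: 1.6
```

Run:
```python
from h import *
togo(-.062,-.001,.128)
p=cam("scene");W=cloud(p);box2(W,-.045)
```

```text
t 8.35 kiln tcp mm [-65.2   0.7] z 0.1291 offset cm [-0.32 -0.17  0.11] rotvec [ 0. -0.  0.] F [-3.3 -0.9 -0.5] open 0.0255
box mm [-3.8 -0.8] yaw deg -0.22 width 99.6 1598
```

Within tolerance; a final 2 mm nudge, then back straight out and rise.

Call:
move_arm(offset=[[-0.2, 0, 0], [1, 0, 0], [3, 0, 0], [4, 0, 0], [4, 0, 0]], twist=[[0, 0, 0], [0, 0, 0], [0, 0, 0], [0, 0, 0], [0, 0, 0]], grip=[0.3, 0.3, 0.3, 0.3, 0.3])

```text
time: 8.9
ee_pos: [0.5137, -0.0405, 0.1291]
tcp_rot: [-180.0, 0.0, -167.9]
wrist_force: [-0.6, 0.4, 0.3]
opening: 0.0257
grasp_force: 0.0
```

Call:
move_arm(offset=[[4, 0, 0], [4, 0, -2], [2, 0, -4], [0, 0, -4], [0, 0, 0]], twist=[[0, 0, 0], [0, 0, 0], [0, 0, 0], [0, 0, 0], [0, 0, 0]], grip=[0.3, 0.3, 0.3, 0.3, 0.3])

```text
time: 9.4
ee_pos: [0.4181, -0.0615, 0.2349]
tcp_rot: [-179.8, 0.5, -168.0]
wrist_force: [1.0, -0.3, -0.5]
opening: 0.0254
grasp_force: 0.0
```

Run:
```python
from h import *
togo(-.062,-.001,.128)
for n in("scene","top"):
    p=cam(n);W=cloud(p);box2(W,-.085);print(box_fit(W,K))
save(p,"end.png")
```

```text
t 9.4 kiln tcp mm [-2.836e+02  1.000e-01] z 0.2349 offset cm [-22.06  -0.06  10.9 ] rotvec [-0.003  0.009 -0.   ] F [ 1.  -0.3 -0.5] open 0.0254
box mm [-2.5 -1. ] yaw deg -0.25 width 99.5 1720
(array([-2.7, -0.4]), array([102.,  98.]), -0.25, 1720, np.float64(0.13675657079792855))
box mm [-3.5  0.3] yaw deg -0.66 width 99.6 1117
(array([-3.4,  0.1]), array([101.3,  97.9]), -0.66, 1117, np.float64(0.13749096120454626))
```

View pics/end.png

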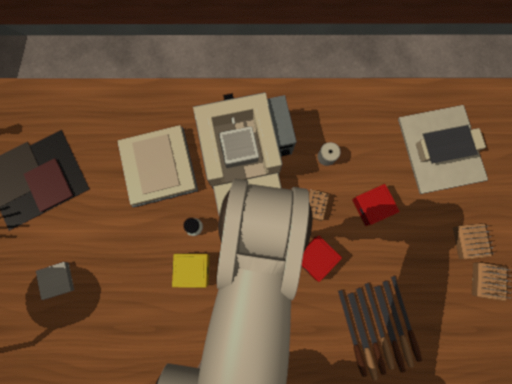

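The box is centred in the chamber at pixel (239,146) and square to the walls, within about 3 mm. The gripper is clear, and the flask (330,153), bur block (318,205) and jar (193,227) are where they were.

```bash
python3 -c "
from h import *
print(bot.job_done())"
```

```text
the job is handed in; nothing more can be done
None
```

I pushed the firing box into the kiln chamber and handed the job in. By the cameras it stands about 3 mm short of centre front to back, within 1 mm side to side and under 1° from square. The gripper is clear, and I saw no sign of contact with the coil walls or thermocouple; the judge returned no verdict.

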